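# Pack the closed samples into the transport tray

## Task

Pack the sample transport tray: put the closed wide jar, the closed narrow jar and the closed specimen box each into the foam pocket cut for its shape, upright and right down on the pocket's floor, and set each in gently rather than dropping it. Leave the open, empty wide jar, narrow jar and box standing where they are.

Things in the scene. Friction and masses are not known exactly. Their poses are not given: they have to be found in the camera images.
- jar_wide: Closed wide sample jar, to be packed: upright white plastic cylinder, 56 mm diameter, 64 mm high, the top 16 mm an aluminium screw lid of the same diameter, flat on top; 85 to 170 g. Origin: centre of its underside, z up.
- jar_narrow: Closed narrow sample jar, to be packed: upright white plastic cylinder, 34 mm diameter, 64 mm high, the top 16 mm an aluminium screw lid of the same diameter, flat on top; 40 to 85 g. Origin: centre of its underside, z up.
- box_closed: Closed specimen box, to be packed: upright white plastic box, 32 mm along its x, 66 mm along its y, 64 mm high, the top 15 mm an aluminium lid, flush all round; 85 to 170 g. Origin: centre of its underside, z up. At the start its long side (y) lies within 0.5 rad of the world's y.
- open_wide: Open, empty wide jar, to be left alone: like the closed wide jar (56 mm diameter) but without a lid, hollow, 56 mm high. Origin: centre of its underside, z up.
- open_narrow: Open, empty narrow jar, to be left alone: like the closed narrow jar (34 mm diameter) but without a lid, hollow, 56 mm high. Origin: centre of its underside, z up.
- box_open: Open, empty specimen box, to be left alone: like the closed box (32 x 66 mm) but without a lid, hollow, 56 mm high. Origin: centre of its underside, z up.
- insert_wide: Foam insert, grey, 96 x 96 mm and 32 mm high, fixed in the tray; central flat-bottomed pocket, 24 mm deep, round, 76 mm diameter, for the wide jar. Origin: centre of its underside, 7 mm above the table; pocket floor 8 mm above the origin. Axes as the tray's. The three inserts lie in the tray in any order.
- insert_narrow: Foam insert, grey, 96 x 96 mm and 32 mm high, fixed in the tray; central flat-bottomed pocket, 24 mm deep, round, 54 mm diameter, for the narrow jar. Origin: centre of its underside, 7 mm above the table; pocket floor 8 mm above the origin. Axes as the tray's. The three inserts lie in the tray in any order.
- insert_box: Foam insert, grey, 96 x 96 mm and 32 mm high, fixed in the tray; central flat-bottomed pocket, 24 mm deep, rectangular, 50 mm along its x and 84 mm along its y, for the specimen box. Origin: centre of its underside, 7 mm above the table; pocket floor 8 mm above the origin. Axes as the tray's. The three inserts lie in the tray in any order.
- tray: White foam transport tray, fixed to the table, 112 mm along its x, 306 mm along its y, walls 36 mm high and 7 mm thick, its y within 0.25 rad of the world's y; holds the three inserts in a row along its y, 97 mm apart centre to centre, tops 3 mm above its walls. Origin: centre of its underside, z up. Nothing near the jars and boxes is taller than 64 mm.
Not all that is in view belongs to the job. Leave any purple or red look-alike of the box_closed alone. What is shaped like the jar_narrow but red is not meant.

How it is judged:
By the outcome, as a careful person would: the job done as asked, in the order asked, and still so for the second after the job is handed in, with the robot touching nothing.
It also fails if it takes over 77 s, if anything falls off the work surface, if the arm or the gripper's body presses on something with over 40 N, if the wrist force passes 120 N, or if a joint passes its speed limit or range.

## Robot

A 7-joint arm with a two-finger parallel gripper is mounted at the origin on the work surface. World frame = base frame: x ahead of the robot, y to its left, z up, the work surface at z = 0. Lengths are in m, angles in rad, forces in N, time in s.
With the tool pointing down it reaches from about 0.4 to 0.85 m from the base axis. Payload 10.4 kg.
Tool frame: the origin (TCP) lies midway between the tips of the shut fingers; the grasp point (between the pads) lies 19 mm behind it; z points along the fingers, y is the line along which they close (so a half turn about z gives the same grasp; the last joint's range is limited). The gripper opens to 85 mm and grips with 20 to 120 N. Pads are 22 mm wide; open, the fingers measure 114 mm over their backs; the gripper's body (76 mm by 85 mm) begins 54 mm behind the grasp point. The pads swing forward as they close: fully open they stand 13 mm farther back than shut.
Start: joints at [-1.247, 0.332, -0.065, 1.46, 0.022, 1.35, -0.088], TCP at [0.212, 0.588, 0.231] pointing down, gripper open.
Joint ranges: [-2.6, 2.6], [-0.5, 2.12], [-1.47, 1.34], [0.16, 2.42], [-1.27, 4.41], [0.06, 2.06], [-2.6, 2.6]. Speed limits (rad/s): [2.22, 2.22, 2.79, 2.79, 3.14, 3.14, 3.14].

## Interface

Orientations are given as a rotation vector (axis times angle).
In Python, from rig import bot gives the robot as it stands.
- The arm moves only by the shell command python3 -m pendant 'ROWS' [FORCE]. ROWS is JSON, a list that holds one entry, the list of rows, each a list of 7 numbers: the shift along the tool's x, y, z in units of 25 mm (1.0 is 25 mm), then the turn, a rotation vector about the tool's x, y, z in units of 6 degrees (1.0 is 6 degrees), then the finger opening in mm, from 0 to 85.4. A call has exactly 5 rows; each row shifts and turns the commanded pose from where the row before left it, along the tool's axes as they then stand; what a row does not reach is not made up. A row lasts 1/10 s, in which the tool goes at most 50 mm and 8.59 degrees, less where a joint would pass 70% of its speed; a pose out of reach is approached as far as the arm can. A call is refused whole if a number of a shift passes 1 or a number of a turn 1, either way. A call with a gripper value outside its range is refused whole. The fingers move at their own pace and stop on an object; FORCE is the grip in N (left out, the last holds). Time passes only in rows, so rows that do not move let the fingers close, or fill a call up. It gives the time, the measured TCP pose, the force, the opening and the grip force at its end, in the units of the state.
- bot.get_state(): the state, without advancing time (a new reading comes with each control period).
- bot.camera(name): name is "scene" or "side" or "wrist"; returns a dict with "image" (480x640x3 uint8, red, green, blue), "depth" (480x640 float32, m along the optical axis (not along the pixel's ray), 0 where there is no reading), "mtx" (3x3 intrinsics, pixels), "rvec" (rotation vector, rad) and "tvec" (3), from world to camera coordinates, as OpenCV has them. Camera axes: x right, y down, z forward; pixel columns grow to the right and rows downward; lengths in m; the calibration is good to about 2 mm. A picture is of the moment at which its call begins.
- bot.finish_job(): hands the job in; it is judged then, once.
The state is a dict: "time_s": time; "q": joint angles; "qvel": joint speeds; "effort": joint torques, N m; "position": TCP position; "tcp_rot": TCP orientation; "ft_force": force on the tool from outside, world axes, zero at the start; "moment": the same for the moment, N m; "finger_gap": finger opening in m; "gripper_force": force on a finger pad.
Only numpy, scipy, OpenCV 4.12 (cv2) and the standard library are available. Lean on these libraries where they do the work, as an engineer would, in place of code of your own. Each camera call takes 0.05 s, during which the arm holds its last target. There are 200 camera calls.

## Working session

There is one attempt and no reset: what is moved stays moved. The work goes in short steps, Python scripts to look and compute and a shell command to move; the robot and the scene stay as the last step left them, time stands still between calls to the robot, and variables do not carry over. Pictures are saved under pics/ and viewed, at most 14 in all, crops included, and the job is handed in when it is done.

```bash
ls; mkdir -p pics; cat > h.py <<'E'
import numpy as np, cv2
from rig import bot
def cam(n,save=None):
    c=bot.camera(n); c['R']=cv2.Rodrigues(np.array(c['rvec'],float))[0]; c['t']=np.array(c['tvec'],float).ravel()
    if save: cv2.imwrite('pics/'+save,c['image'][:,:,::-1])
    return c
def cloud(c):
    d=c['depth']; v,u=np.mgrid[:480,:640]; K=c['mtx']
    P=np.stack([(u-K[0,2])/K[0,0]*d,(v-K[1,2])/K[1,1]*d,d],-1)
    return (P-c['t'])@c['R']
def ray(c,uv,z):
    uv=np.atleast_2d(np.array(uv,float)); r=np.c_[uv,np.ones(len(uv))]@np.linalg.inv(c['mtx']).T@c['R']
    o=-c['R'].T@c['t']; return o+r*((z-o[2])/r[:,2])[:,None]
E
python3 - <<'E'
from h import *
for n in ['scene','side','wrist']:
    c=cam(n,n+'0.png'); np.savez('pics/'+n+'0.npz',**c); print(n,(-c['R'].T@c['t']).round(3),c['R'][2].round(2),c['mtx'][0,0])
s=bot.get_state(); print(s)
E
```

```text
pics
scene [ 0.987 -0.646  0.992] [-0.34  0.53 -0.78] 601.5732105272518
side [ 0.014 -0.912  0.874] [ 0.4   0.68 -0.61] 581.289195209231
wrist [0.141 0.615 0.373] [ 0.27 -0.1  -0.96] 401.70523114894263
{'time_s': 0.15, 'q': array([-1.24663427,  0.33273312, -0.06468949,  1.46072654,  0.02159946,
        1.34995641, -0.08850652]), 'qvel': array([-0.00121838, -0.00019017, -0.00066807, -0.00242913, -0.00203886,
       -0.00053234, -0.00072624]), 'effort': array([ 5.50128589e-04, -6.25822663e+01,  4.89058380e-02, -3.91850638e+01,
        1.61524233e-02,  7.59359391e-03,  3.85357623e-05]), 'position': array([0.21231574, 0.58751932, 0.23070512]), 'tcp_rot': array([-5.41943242e-01, -3.09435064e+00,  1.75799153e-03]), 'ft_force': array([-0.07696814, -0.11504659, -0.60846452]), 'moment': array([-0.00622224, -0.02540911,  0.03174344]), 'gripper_force': 0.0, 'finger_gap': 0.0849449710870193}
```

View pics/scene0.png

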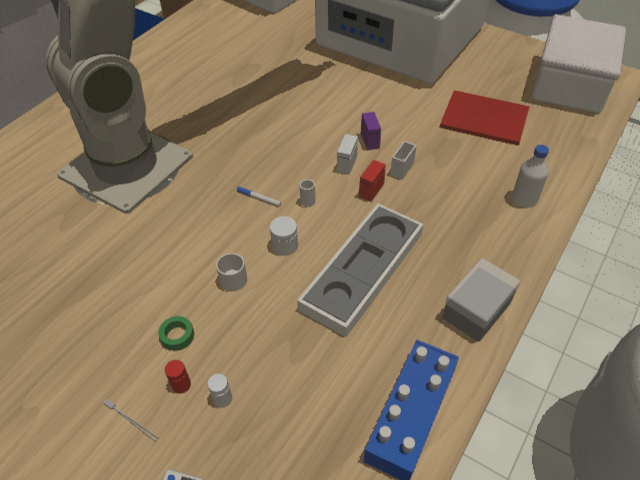

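View pics/side0.png

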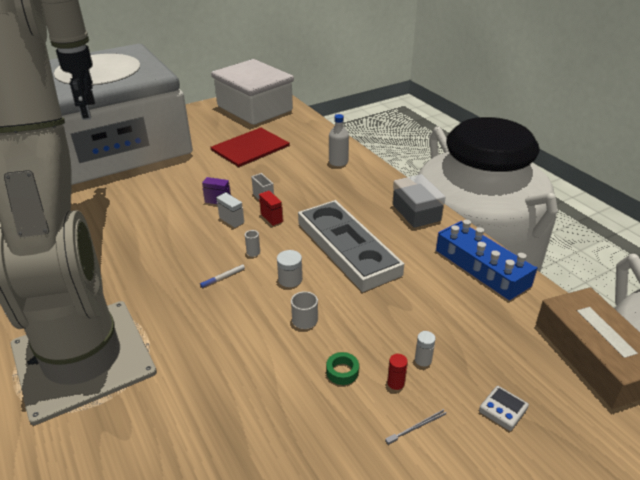

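Scene view, candidates:
- **Wide jars:** closed (284,235), open (231,271).
- **Narrow jars:** closed (219,391), red look-alike (177,376), open (307,193).
- **Boxes:** white closed (347,154), open (403,160), purple (371,130), red (372,180).
- **Tray pockets:** wide (388,228), box (362,262), narrow (337,291).

I choose the lidded white ones at (284,235), (219,391) and (347,154).

```bash
cat > m.py <<'E'
from h import *
S={n:dict(np.load(f'pics/{n}0.npz')) for n in ['scene','side']}
pix={'jw':((284,228),(289,261)),'jn':((219,383),(426,341)),'bc':((347,146),(230,203)),'ow':((231,265),(304,302)),'on':((307,187),(252,238)),'bo':((403,152),(262,182))}
for k,(a,b) in pix.items():
  for n,p in (('scene',a),('side',b)):
    c=S[n]; X=cloud(c); z0=np.median(X[p[1]-3:p[1]+4,p[0]-3:p[0]+4,2])
    pz=.064 if k in('jw','jn','bc') else .056
    c0=ray(c,p,pz)[0]
    m=(abs(X[...,2]-pz)<.006)&(np.hypot(X[...,0]-c0[0],X[...,1]-c0[1])<.045)&(c['depth']>0)
    nl,lab,st,_=cv2.connectedComponentsWithStats(m.astype('uint8'))
    i=1+np.argmax(st[1:,4]); ys,xs=np.nonzero(lab==i); zt=np.median(X[ys,xs,2])
    W=ray(c,np.c_[xs,ys],zt)[:,:2]   # rays to the measured top plane
    h=cv2.convexHull((W*1000).astype('f4')); r=cv2.minAreaRect(h); cc,rr=cv2.minEnclosingCircle(h)
    print(k,n,'z0 %.3f'%z0,'ztop %.4f'%zt,'mean',W.mean(0).round(4),'rect',np.round(r[0],1),np.round(r[1],1),round(r[2],1),'circ',np.round(cc,1),round(rr,1),len(xs))
for n in S:
  c=S[n]; X=cloud(c); p=(362,262) if n=='scene' else (350,243); c0=ray(c,p,.03)[0]
  d=np.hypot(X[...,0]-c0[0],X[...,1]-c0[1])<.18
  m=d&(X[...,2]>.026)&(X[...,2]<.046)
  nl,lab,st,_=cv2.connectedComponentsWithStats(m.astype('uint8')); i=1+np.argmax(st[1:,4]); q=lab==i
  r=cv2.minAreaRect((X[q][:,:2]*1000).astype('f4')); print('tray',n,np.round(r[0],1),np.round(r[1],1),round(r[2],1))
  a=np.deg2rad(r[2]+(90 if r[1][0]>r[1][1] else 0)); a=(a+np.pi/2)%np.pi-np.pi/2
  print('tray yaw',a)
  ex=np.array([np.cos(a),np.sin(a)]); ey=np.array([-ex[1],ex[0]]); D=X[...,:2]*1000-np.array(r[0])
  lx=D@ex; ly=D@ey
  fl=(abs(lx)<52)&(abs(ly)<148)&(X[...,2]<.022)&(X[...,2]>.005)
  for k,s in enumerate((-97,0,97)):
    mm=fl&(abs(ly-s)<46); f=(abs(lx)<46)&(abs(ly-s)<46)&(X[...,2]>.03)
    print(' pocket',s,'floor z',np.median(X[mm][:,2]).round(4),'top z',np.median(X[f][:,2]).round(4),'lx',np.percentile(lx[mm],[1,99]).round(1),'ly',np.percentile(ly[mm]-s,[1,99]).round(1),mm.sum(),'xy',(np.array(r[0])+s*ey).round(1))
im=S['scene']['image'][:,:,::-1]
im=np.hstack([cv2.resize(im[120:280,260:420],(400,400)),cv2.resize(im[330:430,140:240],(400,400))]); cv2.imwrite('pics/crop1.png',im)
E
python3 m.py
```

```text
jw scene z0 0.065 ztop 0.0642 mean [ 0.4683 -0.0049] rect [469.3  -6.2] [53.6 60.5] 34.1 circ [468.7  -5.9] 30.8 469
jw side z0 0.065 ztop 0.0648 mean [ 0.466  -0.0067] rect [465.7  -6.5] [61.  53.7] 60.7 circ [464.2  -6.1] 32.1 357
jn scene z0 0.064 ztop 0.0638 mean [ 0.5752 -0.3519] rect [ 575.6 -352. ] [32.  35.8] 39.3 circ [ 575.  -352.4] 18.0 303
jn side z0 0.064 ztop 0.0644 mean [ 0.5731 -0.3535] rect [ 574.  -353.9] [37.4 31.9] 51.6 circ [ 573.3 -353.4] 19.1 210
bc scene z0 0.065 ztop 0.0643 mean [0.4501 0.2819] rect [450.4 280.7] [33.6 75.7] 14.7 circ [452.1 281.4] 38.2 297
bc side z0 0.064 ztop 0.0647 mean [0.4475 0.2789] rect [446.3 279. ] [38.7 73.8] 14.6 circ [446.5 279.2] 40.1 210
ow scene z0 0.021 ztop 0.0550 mean [ 0.4312 -0.1358] rect [ 431.1 -135.2] [54.7 60.2] 49.7 circ [ 431.9 -134.3] 30.5 194
ow side z0 0.027 ztop 0.0548 mean [ 0.431 -0.135] rect [ 430.4 -135.9] [63.3 53.8] 59.4 circ [ 431.1 -136.7] 32.2 199
on scene z0 0.042 ztop 0.0550 mean [0.4378 0.13  ] rect [438.1 130.1] [31.2 34.3] 31.8 circ [437.8 129.7] 19.6 94
on side z0 0.049 ztop 0.0548 mean [0.438  0.
[... 295 characters left out ...]

tray scene [641.7  26.8] [312.3 115.2] 88.8
tray yaw -0.02149397368386552
 pocket -97 floor z 0.0157 top z 0.0391 lx [-27.   16.8] ly [-12.3  26.8] 357 xy [639.6 -70.2]
 pocket 0 floor z 0.0155 top z 0.0391 lx [-26.2  16.5] ly [-26.7  44. ] 610 xy [641.7  26.8]
 pocket 97 floor z 0.0155 top z 0.0392 lx [-38.2  27.9] ly [-18.6  38.7] 580 xy [643.8 123.8]
tray side [642.7  25. ] [312.4 117.2] 88.6
tray yaw -0.024746492323179936
 pocket -97 floor z 0.017 top z 0.04 lx [-9.7 29.1] ly [-0.9 30.3] 137 xy [640.3 -71.9]
 pocket 0 floor z 0.0168 top z 0.0399 lx [-7.8 27.9] ly [-14.8  45.2] 240 xy [642.7  25. ]
 pocket 97 floor z 0.017 top z 0.0399 lx [-20.6  38. ] ly [-8.2 42. ] 235 xy [645.1 122. ]
```

View pics/crop1.png

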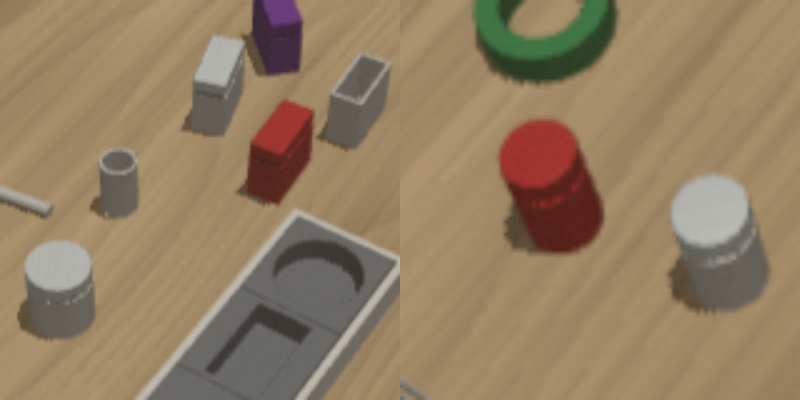

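The crop confirms the choice: white lidded box (215,85), wide jar with a lid (58,285) and white lidded narrow jar (715,240); the red and purple ones are separate. First I turn the tool to the tray's yaw.

```bash
cat > g.py <<'E'
import sys
from h import *
from scipy.spatial.transform import Rotation as Ro
s=bot.get_state(); R=Ro.from_rotvec(s['tcp_rot']).as_matrix()
x,y,z=map(float,sys.argv[1:4]); d=R.T@(np.array([x,y,z])-s['position'])/.025
yaw=np.degrees(np.arctan2(R[1,1],R[0,1]))
print('t %.2f'%s['time_s'],'pos',s['position'].round(4),'tool units',d.round(2),'yaw(y) %.1f'%yaw,'tilt',R[:2,2].round(3),'gap %.4f F %.1f'%(s['finger_gap'],s['gripper_force']),'ft',s['ft_force'].round(1),'q7 %.2f'%s['q'][6])
E
python3 -m pendant '[[[0,0,0,0,0,1,85],[0,0,0,0,0,1,85],[0,0,0,0,0,1,85],[0,0,0,0,0,1,85],[0,0,0,0,0,1,85]]]' 40
python3 -m pendant '[[[0,0,0,0,0,1,85],[0,0,0,0,0,1,85],[0,0,0,0,0,1,85],[0,0,0,0,0,1,85],[0,0,0,0,0,1,85]]]' >/dev/null
python3 -m pendant '[[[0,0,0,0,0,1,85],[0,0,0,0,0,0.9,85],[-1,1,0,0,0,0,85],[-1,1,0,0,0,0,85],[-1,1,0,0,0,0,85]]]' >/dev/null
python3 g.py 0.467 -0.006 0.13
python3 - <<'E'
from h import *
S={n:dict(np.load(f'pics/{n}0.npz')) for n in ['scene','side']}
print('purple,red box',ray(S['scene'],[(371,120),(373,172)],.064).round(3))
E
```

```text
time_s: 0.65
position: [0.2124, 0.5877, 0.231]
tcp_rot: [1.331, 2.846, -0.001]
ft_force: [0.6, 0.7, 1.5]
finger_gap: 0.085
gripper_force: 0.0
t 1.65 pos [0.2863 0.5101 0.231 ] tool units [-20.48   7.67   4.05] yaw(y) -1.2 tilt [-0. -0.] gap 0.0848 F 0.0 ft [0.4 0.4 0.5] q7 -1.13
purple,red box [[0.452 0.391 0.064]
 [0.545 0.235 0.064]]
```

```bash
python3 -m pendant '[[[-1,0.8,0,0,0,0,85],[-1,0.8,0,0,0,0,85],[-1,0.8,0,0,0,0,85],[-1,0.8,0,0,0,0,85],[-1,0.8,0,0,0,0,85]]]' >/dev/null
python3 -m pendant '[[[-1,0.4,0,0,0,0,85],[-1,0.4,0,0,0,0,85],[-1,0.4,0,0,0,0,85],[-1,0.4,0,0,0,0,85],[-1,0.4,0,0,0,0,85]]]' >/dev/null
python3 -m pendant '[[[-1,0.3,0,0,0,0,85],[-1,0.3,0,0,0,0,85],[-1,0.3,0,0,0,0,85],[-1,0.3,0,0,0,0,85],[-1,0.3,0,0,0,0,85]]]' >/dev/null
python3 -m pendant '[[[-1,0,0.5,0,0,0,85],[-1,0,0.5,0,0,0,85],[-1,0,0.5,0,0,0,85],[-1,0,0.5,0,0,0,85],[-0.5,0.1,0.5,0,0,0,85]]]' >/dev/null
python3 -m pendant '[[[0,0,0.4,0,0,0,85],[0,0,0.4,0,0,0,85],[0,0,0.4,0,0,0,85],[0,0,0,0,0,0,85],[0,0,0,0,0,0,85]]]' >/dev/null
python3 g.py 0.467 -0.006 0.028
python3 - <<'E'
from h import *
c=cam('wrist','w1.png'); np.savez('pics/w1.npz',**c); X=cloud(c)
m=(abs(X[...,2]-.064)<.008)&(np.hypot(X[...,0]-.467,X[...,1]+.006)<.045)&(c['depth']>0)
W=X[m]; h=cv2.convexHull((W[:,:2]*1000).astype('f4')); print(m.sum(),np.median(W[:,2]),W[:,:2].mean(0),cv2.minEnclosingCircle(h),cv2.minAreaRect(h))
E
```

```text
t 4.15 pos [0.4649 0.0201 0.1388] tool units [-1.04  0.11  4.43] yaw(y) -1.2 tilt [-0. -0.] gap 0.0850 F 0.0 ft [ 0.8 -0.  -0.1] q7 -0.13
6609 0.06403344250870928 [0.4641303  0.00244536] ((464.00579833984375, 0.6008854508399963), 27.989086151123047) ((464.2579650878906, 0.7373008728027344), (55.25636291503906, 55.08805465698242), 37.040992736816406)
```

View pics/w1.png

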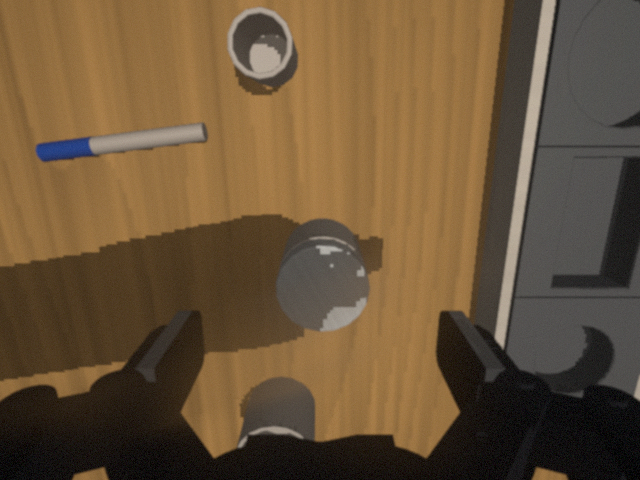

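Wrist view: the wide-jar lid is at (322,287), open narrow jar (261,45), fingers left and right, tray on the right. The wrist estimate differs by a few mm in y, so I check it against other items and from a lower place.

```bash
python3 -m pendant '[[[-0.9,0,0.4,0,0,0,85],[0,0,0.4,0,0,0,85],[0,0,0.4,0,0,0,85],[0,0,0.2,0,0,0,85],[0,0,0,0,0,0,85]]]' >/dev/null
python3 g.py 0.465 -0.003 0.028
python3 - <<'E'
from h import *
import os
c=cam('wrist','w2.png'); np.savez('pics/w2.npz',**c)
def fit(c,x,y,z,r):
    X=cloud(c); m=(abs(X[...,2]-z)<.005)&(np.hypot(X[...,0]-x,X[...,1]-y)<r)&(c['depth']>0)
    W=X[m]
    if len(W)<20: return None
    h=cv2.convexHull((W[:,:2]*1000).astype('f4')); a,b=cv2.minEnclosingCircle(h); return np.round(a,1),round(b,1),np.median(W[:,2]).round(4)
A=dict(np.load('pics/w1.npz'))
for n,k in (('w1',A),('w2',c)):
    print(n,'jw',fit(k,.466,-.003,.064,.045),'on',fit(k,.438,.13,.055,.03),'cam',(-k['R'].T@k['t']).round(3))
    X=cloud(k); m=(abs(X[...,2]-.036)<.0025)&(abs(X[...,0]-.588)<.02); print('tray left wall x',np.percentile(X[m][:,0],[2,50,98]).round(4),m.sum())
E
```

```text
t 4.70 pos [ 0.464  -0.0024  0.1032] tool units [-0.02  0.04  3.01] yaw(y) -1.2 tilt [-0.001 -0.   ] gap 0.0850 F 0.0 ft [-0.5  0.5  0.7] q7 -0.05
w1 jw (array([464. ,   0.6]), 28.0, np.float64(0.0641)) on (array([434.5, 133.9]), 17.0, np.float64(0.0559)) cam [0.465 0.097 0.282]
tray left wall x [0.5828 0.5899 0.6067] 7889
w2 jw (array([4.641e+02, 4.000e-01]), 28.0, np.float64(0.0641)) on (array([434.9, 122.7]), 12.3, np.float64(0.0557)) cam [0.464 0.074 0.246]
tray left wall x [0.5823 0.5893 0.6066] 9972
```

```bash
python3 -m pendant '[[[0.1,0,0.6,0,0,0,85],[0,0,0.7,0,0,0,85],[0,0,0.7,0,0,0,85],[0,0,0.6,0,0,0,85],[0,0,0.4,0,0,0,85]]]' >/dev/null
python3 -m pendant '[[[0,0,0,0,0,0,85],[0,0,0,0,0,0,50],[0,0,0,0,0,0,50],[0,0,0,0,0,0,50],[0,0,0,0,0,0,50]]]' 40
python3 -m pendant '[[[0,0,0,0,0,0,50],[0,0,-0.3,0,0,0,50],[0,0,-0.6,0,0,0,50],[0,0,-1,0,0,0,50],[0,0,-1,0,0,0,50]]]' 
python3 g.py 0.6445 0.123 0.14
```

```text
time_s: 5.75
position: [0.4652, -0.0003, 0.0299]
tcp_rot: [2.246, 2.196, 0.003]
ft_force: [-2.3, -0.1, 6.8]
finger_gap: 0.0549
gripper_force: 41.4
time_s: 6.25
position: [0.4642, -0.0006, 0.1026]
tcp_rot: [2.246, 2.196, -0.0]
ft_force: [0.9, 0.0, -1.1]
finger_gap: 0.055
gripper_force: 42.7
t 6.25 pos [ 0.4642 -0.0006  0.1026] tool units [ 5.11  7.1  -1.5 ] yaw(y) -1.3 tilt [-0. -0.] gap 0.0550 F 42.7 ft [ 0.9  0.  -1.1] q7 -0.05
```

```bash
python3 -m pendant '[[[0,1,-0.5,0,0,0,50],[0,1,-0.5,0,0,0,50],[0,1,-0.5,0,0,0,50],[0,1,0,0,0,0,50],[0,1,0,0,0,0,50]]]' >/dev/null
python3 -m pendant '[[[0,1,0,0,0,0,50],[0,1,0,0,0,0,50],[0,0.1,0,0,0,0,50],[0,0,0,0,0,0,50],[0,0,0,0,0,0,50]]]' >/dev/null
python3 g.py 0.6445 0.123 0.14
python3 - <<'E'
from h import *
c=cam('wrist','w3.png'); np.savez('pics/w3.npz',**c)
X=cloud(c)
m=(abs(X[...,2]-.015)<.005)&(c['depth']>0)&(X[...,0]>.59)&(X[...,0]<.70)&(X[...,1]>-.11)&(X[...,1]<.17)
nl,lab,st,_=cv2.connectedComponentsWithStats(m.astype('uint8'))
for i in range(1,nl):
    if st[i,4]>800:
        W=X[lab==i]; h=cv2.convexHull((W[:,:2]*1000).astype('f4')); print(st[i],np.median(W[:,2]),cv2.minEnclosingCircle(h),cv2.minAreaRect(h))
E
```

```text
t 7.25 pos [ 0.6411 -0.0045  0.1391] tool units [ 5.1   0.02 -0.04] yaw(y) -1.3 tilt [-0.  0.] gap 0.0549 F 43.0 ft [ 0.3 -0.7 -1.3] q7 0.12
[ 254    0  130   90 9618] 0.01527381818181868 ((641.2688598632812, 126.06900787353516), 38.11309051513672) ((641.12109375, 114.24081420898438), (49.49689483642578, 76.19634246826172), 89.22993469238281)
[ 279  121   80  122 8769] 0.01518000572248658 ((639.3997192382812, 30.189483642578125), 47.430904388427734) ((639.4521484375, 30.196441650390625), (80.65727233886719, 50.33374786376953), 88.94609832763672)
```

View pics/w3.png

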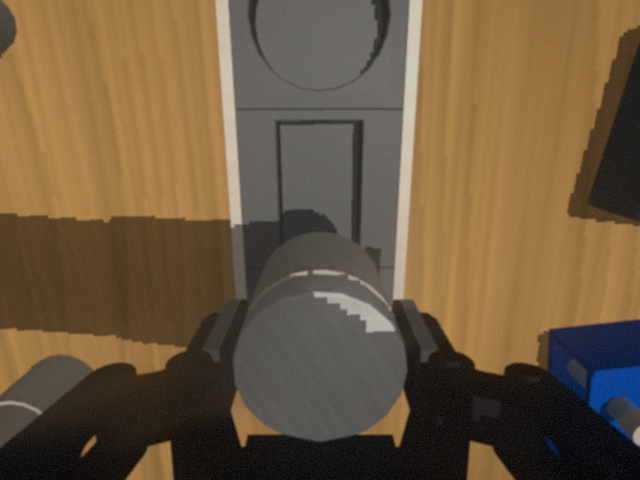

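Wrist view: wide pocket near (318,35), box pocket (318,190) and the held jar (320,355). In the wrist frame the wide pocket's centre is (0.641,0.126) with its floor at 0.015.

```bash
python3 -m pendant '[[[1,0,0,0,0,0,50],[1,0,0,0,0,0,50],[1,0,0,0,0,0,50],[1,0,0,0,0,0,50],[1,0,0.2,0,0,0,50]]]' >/dev/null
python3 -m pendant '[[[0.2,0,0.6,0,0,0,50],[0,-0.1,0.7,0,0,0,50],[0,0,0.7,0,0,0,50],[0,0,0.6,0,0,0,50],[0,0,0.3,0,0,0,50]]]' >/dev/null
python3 -m pendant '[[[0,0,0.2,0,0,0,50],[0,0,0.1,0,0,0,50],[0,0,0.1,0,0,0,50],[0,0,0,0,0,0,50],[0,0,0,0,0,0,50]]]' >/dev/null
python3 g.py 0.6413 0.125 0.045
```

```text
t 8.80 pos [0.6426 0.1257 0.0517] tool units [-0.03 -0.05  0.27] yaw(y) -1.3 tilt [0.001 0.   ] gap 0.0546 F 43.0 ft [-0.   0.1 -1.2] q7 -0.05
```

```bash
python3 -m pendant '[[[0,-0.04,0.06,0,0,0,50],[0,0,0.06,0,0,0,50],[0,0,0.06,0,0,0,50],[0,0,0.04,0,0,0,50],[0,0,0,0,0,0,50]]]' >/dev/null
python3 g.py 0.6413 0.125 0.045
python3 -m pendant '[[[0,0,0.04,0,0,0,50],[0,0,0.03,0,0,0,50],[0,0,0.03,0,0,0,50],[0,0,0,0,0,0,50],[0,0,0,0,0,0,50]]]' >/dev/null
python3 g.py 0.6413 0.125 0.045
```

```text
t 9.30 pos [0.6412 0.1257 0.0456] tool units [-0.03  0.01  0.02] yaw(y) -1.3 tilt [-0. -0.] gap 0.0547 F 43.0 ft [ 0.1 -0.4 -0.8] q7 -0.05
t 9.80 pos [0.6414 0.1257 0.045 ] tool units [-0.03 -0.   -0.  ] yaw(y) -1.3 tilt [0.    0.001] gap 0.0551 F 44.5 ft [-7.2  0.2 14.9] q7 -0.05
```

```bash
python3 -m pendant '[[[0,0,-0.04,0,0,0,50],[0,0,0,0,0,0,85],[0,0,0,0,0,0,85],[0,0,0,0,0,0,85],[0,0,0,0,0,0,85]]]' >/dev/null
python3 g.py 0.6413 0.125 0.045
python3 -m pendant '[[[0,0,-0.4,0,0,0,85],[0,0,-0.8,0,0,0,85],[0,0,-1,0,0,0,85],[0,0,-1,0,0,0,85],[0,0,-0.8,0,0,0,85]]]' >/dev/null
python3 -m pendant '[[[-1,0,0,0,0,0,85],[-1,0,0,0,0,0,85],[-1,0,0,0,0,0,85],[0,0,0,0,0,0,85],[0,0,0,0,0,0,85]]]' >/dev/null
python3 g.py 0.572 -0.348 0.14
python3 - <<'E'
from h import *
c=cam('wrist','w4.png'); X=cloud(c)
m=(abs(X[...,2]-.079)<.004)&(c['depth']>0); h=cv2.convexHull((X[m][:,:2]*1000).astype('f4')); print('jar top',m.sum(),np.percentile(X[m][:,2],[5,50,95]),cv2.minEnclosingCircle(h))
E
```

```text
t 10.30 pos [0.6413 0.1257 0.0442] tool units [-0.03  0.   -0.03] yaw(y) -1.3 tilt [-0. -0.] gap 0.0851 F 0.0 ft [-0.3  0.3 -0.2] q7 -0.05
t 11.30 pos [0.6398 0.0503 0.145 ] tool units [-15.99  -2.34   0.19] yaw(y) -1.3 tilt [0.001 0.   ] gap 0.0850 F 0.0 ft [-0.3  0.1  0.8] q7 0.03
jar top 9980 [0.07796861 0.07917342 0.08031781] ((639.45947265625, 126.29834747314453), 27.97043228149414)
```

View pics/w4.png

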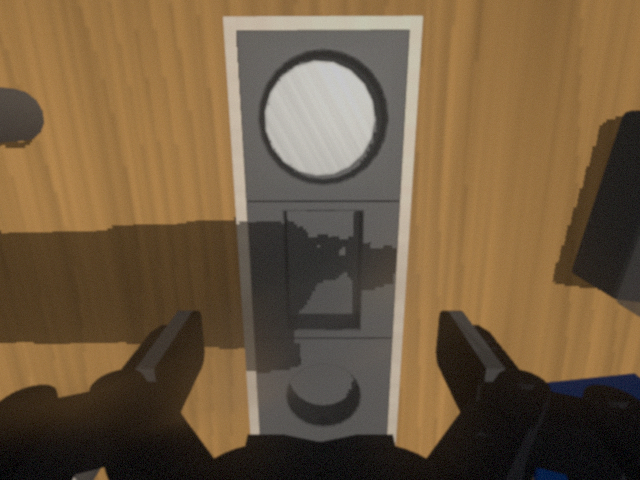

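Wide jar sits centred in its pocket at (322,118), its top at 0.079, so it is on the floor. Next, the narrow jar.

```bash
python3 -m pendant '[[[-1,0,0,0,0,0,85],[-1,0,0,0,0,0,85],[-1,0,0,0,0,0,85],[-1,0,0,0,0,0,85],[-1,-0.3,0,0,0,0,85]]]' >/dev/null
python3 -m pendant '[[[-1,-0.2,0,0,0,0,85],[-1,-0.2,0,0,0,0,85],[-1,-0.2,0,0,0,0,85],[-1,-0.2,0,0,0,0,70],[-1,-0.2,0,0,0,0,70]]]' >/dev/null
python3 -m pendant '[[[-1,-0.2,0,0,0,0,70],[-1,-0.2,0,0,0,0,70],[-1,-0.2,0,0,0,0,70],[-1,-0.2,0,0,0,0,70],[-0.9,-0.2,0,0,0,0,70]]]' >/dev/null
python3 -m pendant '[[[0,0,0,0,0,0,70],[0,0,0,0,0,0,70],[0,0,0,0,0,0,70],[0,0,0,0,0,0,70],[0,0,0,0,0,0,70]]]' >/dev/null
python3 g.py 0.572 -0.348 0.14
python3 - <<'E'
from h import *
c=cam('wrist','w5.png'); X=cloud(c)
m=(abs(X[...,2]-.064)<.004)&(c['depth']>0)
nl,lab,st,_=cv2.connectedComponentsWithStats(m.astype('uint8'))
for i in range(1,nl):
    if st[i,4]>400:
        W=X[lab==i]; h=cv2.convexHull((W[:,:2]*1000).astype('f4')); print(st[i],np.median(W[:,2]),cv2.minEnclosingCircle(h),c['image'][lab==i].mean(0))
E
```

```text
t 13.35 pos [ 0.5744 -0.3194  0.1443] tool units [-1.15 -0.07  0.17] yaw(y) -1.2 tilt [0. 0.] gap 0.0700 F 0.0 ft [ 0.   0.3 -0.5] q7 0.66
[ 292  273   55   52 2214] 0.06399980669604494 ((571.8142700195312, -348.420654296875), 16.94331169128418) [105.6300813   95.14272809  83.90018067]
[166 303  37  34 552] 0.06388207260571438 ((487.6788635253906, -361.00482177734375), 14.760201454162598) [82.4365942  33.69021739 17.91304348]
```

View pics/w5.png

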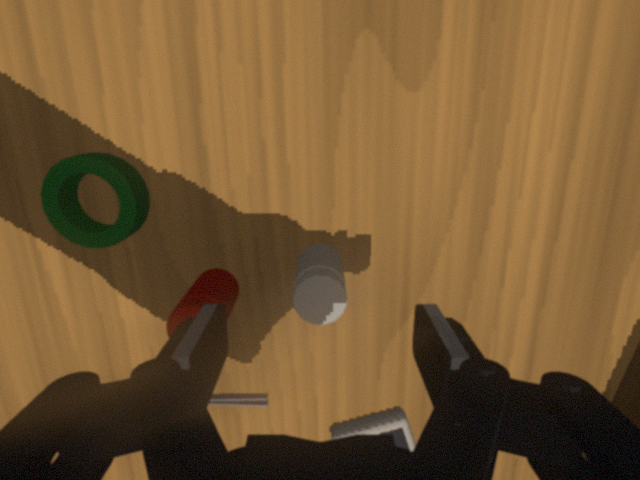

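Wrist view: white narrow jar at (320,298), i.e. (0.572,-0.348). The red one at (205,300) is 84 mm to the left, so I narrow the opening.

```bash
python3 -m pendant '[[[-0.6,-0.1,0.4,0,0,0,52],[-0.58,0,0.4,0,0,0,52],[0,0,0.5,0,0,0,52],[0,0,0.6,0,0,0,52],[0,0,0.2,0,0,0,52]]]' >/dev/null
python3 g.py 0.5718 -0.3484 0.028
python3 -m pendant '[[[0,0,0.6,0,0,0,52],[0,0,0.7,0,0,0,52],[0,0,0.6,0,0,0,52],[0,0,0.4,0,0,0,52],[0,0,0.2,0,0,0,52]]]' >/dev/null
python3 g.py 0.5718 -0.3484 0.028
python3 -m pendant '[[[0,0,0,0,0,0,28],[0,0,0,0,0,0,28],[0,0,0,0,0,0,28],[0,0,0,0,0,0,28],[0,0,0,0,0,0,28]]]' 35
python3 g.py 0.5718 -0.3484 0.028
```

```text
t 13.90 pos [ 0.5698 -0.3489  0.0888] tool units [0.02 0.09 2.43] yaw(y) -1.3 tilt [-0.003  0.002] gap 0.0520 F 0.0 ft [-0.8  0.4  0.1] q7 0.73
t 14.40 pos [ 0.5703 -0.3495  0.0277] tool units [ 0.04  0.06 -0.01] yaw(y) -1.3 tilt [-0.001  0.001] gap 0.0519 F 0.0 ft [-0.3 -0.4  0.6] q7 0.75
time_s: 14.9
position: [0.5709, -0.3499, 0.0296]
tcp_rot: [2.246, 2.196, 0.0]
ft_force: [-0.2, 0.9, -0.4]
finger_gap: 0.0329
gripper_force: 34.7
t 14.90 pos [ 0.5709 -0.3499  0.0296] tool units [0.06 0.04 0.06] yaw(y) -1.3 tilt [ 0. -0.] gap 0.0329 F 34.7 ft [-0.2  0.9 -0.4] q7 0.75
```

```bash
python3 -m pendant '[[[0,0,-0.3,0,0,0,28],[0,0,-0.7,0,0,0,28],[0,0,-1,0,0,0,28],[0,0.2,-1,0,0,0,28],[0.8,0.5,-1,0,0,0,28]]]' >/dev/null
python3 -m pendant '[[[1,0.5,-0.4,0,0,0,28],[1,0.5,0,0,0,0,28],[1,0.5,0,0,0,0,28],[1,0.5,0,0,0,0,28],[1,0.2,0,0,0,0,28]]]' >/dev/null
python3 -m pendant '[[[0.6,0,0,0,0,0,28],[0,0,0,0,0,0,28],[0,0,0,0,0,0,28],[0,0,0,0,0,0,28],[0,0,0,0,0,0,28]]]' >/dev/null
python3 g.py 0.6377 -0.0695 0.046
python3 - <<'E'
from h import *
c=cam('wrist','w6.png')
X=cloud(c)
m=(abs(X[...,2]-.015)<.005)&(c['depth']>0)&(X[...,0]>.59)&(X[...,0]<.70)&(X[...,1]>-.12)&(X[...,1]<.17)
nl,lab,st,_=cv2.connectedComponentsWithStats(m.astype('uint8'))
for i in range(1,nl):
    if st[i,4]>600:
        W=X[lab==i]; h=cv2.convexHull((W[:,:2]*1000).astype('f4')); print(st[i],np.median(W[:,2]),cv2.minEnclosingCircle(h),cv2.minAreaRect(h))
m=(c['depth']>0)&(c['depth']<.2)&(X[...,2]>.1)&(np.hypot(X[...,0]-bot.get_state()['position'][0],X[...,1]+.18)<.06)
E
```

```text
t 16.40 pos [ 0.6462 -0.1933  0.1395] tool units [ 4.94 -0.46  3.74] yaw(y) -1.4 tilt [-0.    -0.001] gap 0.0329 F 34.9 ft [ 0.7  0.8 -0.4] q7 0.44
[ 258    0   91   79 6057] 0.015290041197706387 ((637.2542114257812, -67.68901062011719), 27.13370704650879) ((637.2359619140625, -71.26026916503906), (43.0630989074707, 53.98760223388672), 89.02619171142578)
```

View pics/w6.png

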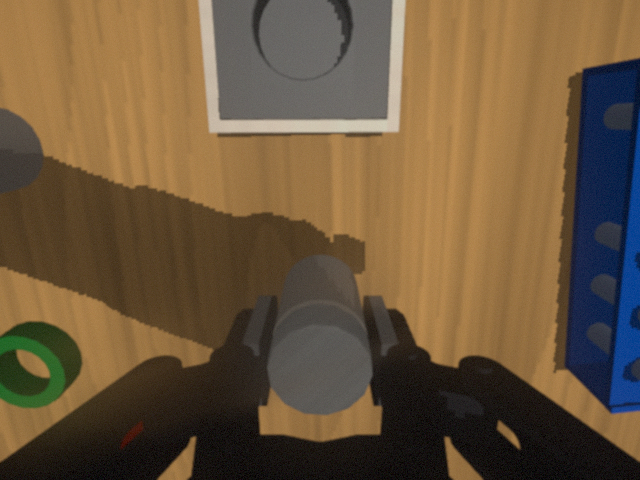

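Narrow pocket at (303,35), i.e. (0.637,-0.068); the held jar is upright at (320,340). Placing.

```bash
python3 -m pendant '[[[1,-0.2,0,0,0,0,28],[1,-0.2,0,0,0,0,28],[1,0,0,0,0,0,28],[1,0,0,0,0,0,28],[0.94,-0.06,0.4,0,0,0,28]]]' >/dev/null
python3 -m pendant '[[[0,0,0.7,0,0,0,28],[0,0,0.8,0,0,0,28],[0,0,0.7,0,0,0,28],[0,0,0.5,0,0,0,28],[0,0,0.3,0,0,0,28]]]' >/dev/null
python3 g.py 0.6375 -0.0692 0.0446
python3 -m pendant '[[[0,0,0.06,0,0,0,28],[0,0,0.06,0,0,0,28],[0,0,0.04,0,0,0,28],[0,0,0,0,0,0,28],[0,0,0,0,0,0,28]]]' >/dev/null
python3 g.py 0.6375 -0.0692 0.0446
```

```text
t 17.45 pos [ 0.6375 -0.0683  0.0532] tool units [-0.04 -0.    0.35] yaw(y) -1.3 tilt [-0.001 -0.   ] gap 0.0328 F 34.9 ft [ 0.3  0.6 -0.4] q7 0.27
t 17.95 pos [ 0.6382 -0.0678  0.0507] tool units [-0.06 -0.03  0.24] yaw(y) -1.3 tilt [0.001 0.   ] gap 0.0334 F 34.9 ft [-0.2 -0.2 -0.7] q7 0.27
```

```bash
python3 -m pendant '[[[-0.05,0,0.06,0,0,0,28],[0,0,0.06,0,0,0,28],[0,0,0.06,0,0,0,28],[0,0,0.04,0,0,0,28],[0,0,0,0,0,0,28]]]' >/dev/null
python3 g.py 0.6375 -0.0692 0.0446
python3 -m pendant '[[[0,0,0.03,0,0,0,28],[0,0,0.03,0,0,0,28],[0,0,0.02,0,0,0,28],[0,0,0,0,0,0,28],[0,0,0,0,0,0,28]]]' >/dev/null
python3 g.py 0.6375 -0.0692 0.0446
```

```text
t 18.45 pos [ 0.6379 -0.069   0.0445] tool units [-0.01 -0.01 -0.  ] yaw(y) -1.3 tilt [-0.  0.] gap 0.0333 F 34.9 ft [-0.2  0.1 -0.9] q7 0.28
t 18.95 pos [ 0.6382 -0.0691  0.0441] tool units [-0.01 -0.03 -0.02] yaw(y) -1.3 tilt [0.    0.001] gap 0.0330 F 35.9 ft [-4.   0.2 12.7] q7 0.28
```

```bash
python3 -m pendant '[[[0,0,-0.05,0,0,0,28],[0,0,0,0,0,0,60],[0,0,0,0,0,0,60],[0,0,0,0,0,0,60],[0,0,0,0,0,0,60]]]' >/dev/null
python3 -m pendant '[[[0,0,-0.4,0,0,0,60],[0,0,-0.8,0,0,0,60],[0,0,-1,0,0,0,60],[0,0,-1,0,0,0,60],[0.5,-0.5,-0.8,0,0,0,60]]]' >/dev/null
python3 -m pendant '[[[1,-0.6,0,0,0,0,60],[1,-0.6,0,0,0,0,60],[1,-0.6,0,0,0,0,60],[1,-0.6,0,0,0,0,60],[1,-0.6,0,0,0,0,60]]]' >/dev/null
python3 -m pendant '[[[1,-0.6,0,0,0,0,60],[1,-0.6,0,0,0,0,60],[1,-0.6,0,0,0,0,60],[1,-0.6,0,0,0,0,60],[1,-0.6,0,0,0,0,60]]]' >/dev/null
python3 -m pendant '[[[1,-0.6,0,0,0,0,60],[1,-0.4,0,0,0,-0.9,60],[0,0,0,0,0,-0.9,60],[0,0,0,0,0,-0.85,60],[0,0,0,0,0,0,60]]]' >/dev/null
python3 g.py 0.446 0.284 0.14
cat > b.py <<'E'
from h import *
import sys
c=cam('wrist',sys.argv[1]); X=cloud(c)
m=(abs(X[...,2]-.064)<.004)&(c['depth']>0)
nl,lab,st,_=cv2.connectedComponentsWithStats(m.astype('uint8'))
for i in range(1,nl):
    if st[i,4]>400:
        W=X[lab==i]; h=cv2.convexHull((W[:,:2]*1000).astype('f4')); print(st[i],np.median(W[:,2]),cv2.minAreaRect(h),c['image'][lab==i].mean(0).round())
E
python3 b.py w7.png
```

```text
t 21.45 pos [0.4576 0.2476 0.1447] tool units [ 1.53 -0.08  0.19] yaw(y) 14.7 tilt [0.001 0.001] gap 0.0599 F 0.0 ft [-0.6  0.6  0. ] q7 -0.25
[ 352    0   87   62 3483] 0.06411884603036812 ((461.5318908691406, 379.6524353027344), (32.713409423828125, 33.80134963989258), 44.412132263183594) [105.  50. 125.]
[ 290  122   59  117 6635] 0.06409879829540047 ((445.2994689941406, 288.3310852050781), (32.04106521606445, 65.1005859375), 14.673855781555176) [189. 186. 178.]
[ 419  239   71  104 4196] 0.06394159579142275 ((538.849853515625, 244.09034729003906), (32.44676208496094, 62.22416305541992), 2.567478656768799) [162.  24.   8.]
```

View pics/w7.png

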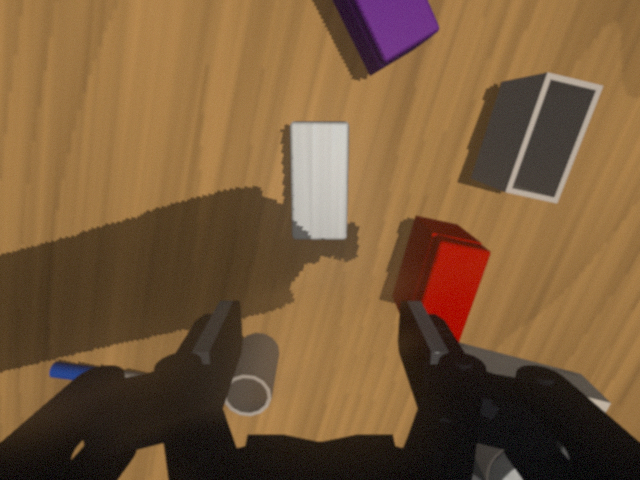

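White closed box at (320,180), i.e. (0.4453,0.2883), yaw 14.7°. Red (455,285) and purple (390,25) are clear of the fingers.

```bash
python3 g.py 0.4453 0.2875 0.029
python3 -m pendant '[[[0.8,-0.05,0.2,0,0,0,60],[0.6,0,0.6,0,0,0,60],[0.22,0,0.6,0,0,0,60],[0,0,0.4,0,0,0,60],[0,0,0.2,0,0,0,60]]]' >/dev/null
python3 g.py 0.4453 0.2875 0.029
```

```text
t 21.50 pos [0.4577 0.2474 0.1446] tool units [ 1.67 -0.08  4.63] yaw(y) 14.5 tilt [0.001 0.001] gap 0.0601 F 0.0 ft [-0.1 -0.7  0.5] q7 -0.25
t 22.00 pos [0.4456 0.2858 0.0926] tool units [0.07 0.01 2.54] yaw(y) 14.6 tilt [-0.001 -0.002] gap 0.0598 F 0.0 ft [ 0.4 -0.4  0.5] q7 -0.29
```

```bash
python3 -m pendant '[[[0.05,0,0.6,0,0,0,60],[0,0,0.7,0,0,0,60],[0,0,0.6,0,0,0,60],[0,0,0.4,0,0,0,60],[0,0,0.2,0,0,0,60]]]' >/dev/null
python3 g.py 0.4453 0.2883 0.029
python3 -m pendant '[[[0,0,0,0,0,0,26],[0,0,0,0,0,0,26],[0,0,0,0,0,0,26],[0,0,0,0,0,0,26],[0,0,0,0,0,0,26]]]' 45 >/dev/null
python3 g.py 0.4453 0.2883 0.029
python3 -m pendant '[[[0,0,-0.2,0,0,0,26],[0,0,-0.6,0,0,0,26],[0,0,-1,0,0,0,26],[0,0,-1,0,0,0,26],[0,0,-1,0,0,0,26]]]' >/dev/null
python3 -m pendant '[[[0,0,-0.6,0,0,0.9,26],[0,0,0,0,0,0.9,26],[0,0,0,0,0,0.85,26],[0,0,0,0,0,0,26],[0,0,0,0,0,0,26]]]' >/dev/null
python3 g.py 0.6394 0.0285 0.14
```

```text
t 22.50 pos [0.4457 0.287  0.0309] tool units [ 0.05 -0.    0.07] yaw(y) 14.6 tilt [-0.    -0.001] gap 0.0603 F 0.0 ft [-0.2 -1.   0.3] q7 -0.25
t 23.00 pos [0.4461 0.2879 0.0322] tool units [ 0.02 -0.03  0.13] yaw(y) 14.6 tilt [0.001 0.001] gap 0.0314 F 45.6 ft [ 0.5 -0.2  5. ] q7 -0.25
t 24.00 pos [0.4454 0.2875 0.1414] tool units [-10.21   7.96   0.06] yaw(y) -1.1 tilt [-0. -0.] gap 0.0316 F 44.9 ft [-0.8  0.2 -0.4] q7 -0.59
```

```bash
python3 -m pendant '[[[-1,0.8,0,0,0,0,26],[-1,0.8,0,0,0,0,26],[-1,0.8,0,0,0,0,26],[-1,0.8,0,0,0,0,26],[-1,0.8,0,0,0,0,26]]]' >/dev/null
python3 -m pendant '[[[-1,0.8,0,0,0,0,26],[-1,0.8,0,0,0,0,26],[-1,0.8,0,0,0,0,26],[-1,0.8,0,0,0,0,26],[-1,0.76,0,0,0,0,26]]]' >/dev/null
python3 -m pendant '[[[-0.2,0,0,0,0,0,26],[0,0,0.6,0,0,0,26],[0,0,0.7,0,0,0,26],[0,0,0.5,0,0,0,26],[0,0,0,0,0,0,26]]]' >/dev/null
python3 g.py 0.6394 0.0285 0.047
python3 - <<'E'
from h import *
c=cam('scene','s2.png'); im=c['image'][180:350,280:450,::-1]; cv2.imwrite('pics/s2c.png',cv2.resize(im,(600,600)))
E
```

```text
t 25.50 pos [0.6371 0.0296 0.0938] tool units [-0.04  0.1   1.87] yaw(y) -1.1 tilt [-0.004 -0.   ] gap 0.0317 F 45.2 ft [ 0.   0.8 -1.6] q7 0.09
```

View pics/s2c.png

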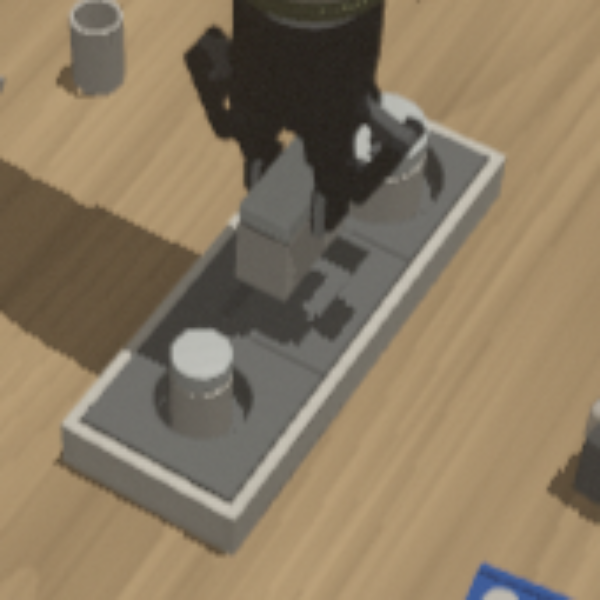

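The crop shows the narrow jar upright in its pocket (200,380) and the box held aligned over the middle pocket (285,230). Lowering it.

```bash
python3 -m pendant '[[[0,0.06,0.5,0,0,0,26],[0,0,0.5,0,0,0,26],[0,0,0.3,0,0,0,26],[0,0,0.2,0,0,0,26],[0,0,0,0,0,0,26]]]' >/dev/null
python3 g.py 0.6394 0.0285 0.047
python3 -m pendant '[[[0,0,0.05,0,0,0,26],[0,0,0.05,0,0,0,26],[0,0,0.05,0,0,0,26],[0,0,0.03,0,0,0,26],[0,0,0,0,0,0,26]]]' >/dev/null
python3 g.py 0.6394 0.0285 0.047
```

```text
t 26.05 pos [0.64   0.0282 0.0581] tool units [ 0.01 -0.02  0.44] yaw(y) -1.3 tilt [-0.001 -0.   ] gap 0.0311 F 45.2 ft [-0.8 -0.2 -1.9] q7 0.11
t 26.55 pos [0.6405 0.0283 0.0545] tool units [ 0.01 -0.04  0.3 ] yaw(y) -1.3 tilt [0. 0.] gap 0.0313 F 45.2 ft [-0.2 -0.3 -1.3] q7 0.11
```

```bash
python3 -m pendant '[[[0,0,0.06,0,0,0,26],[0,0,0.06,0,0,0,26],[0,0,0.05,0,0,0,26],[0,0,0.04,0,0,0,26],[0,0,0,0,0,0,26]]]' >/dev/null
python3 g.py 0.6394 0.0285 0.047
python3 -m pendant '[[[0,0,0.03,0,0,0,26],[0,0,0.03,0,0,0,26],[0,0,0.03,0,0,0,26],[0,0,0,0,0,0,26],[0,0,0,0,0,0,26]]]' >/dev/null
python3 g.py 0.6394 0.0285 0.047
```

```text
t 27.05 pos [0.6404 0.0282 0.0491] tool units [ 0.01 -0.04  0.08] yaw(y) -1.3 tilt [-0.  0.] gap 0.0317 F 45.2 ft [-1.1  0.3 -1.2] q7 0.11
t 27.55 pos [0.6405 0.0283 0.0473] tool units [ 0.01 -0.05  0.01] yaw(y) -1.3 tilt [0. 0.] gap 0.0317 F 45.7 ft [-1.1  0.2  3.4] q7 0.11
```

```bash
python3 -m pendant '[[[0,0,0.03,0,0,0,26],[0,0,0,0,0,0,26],[0,0,0,0,0,0,26],[0,0,0,0,0,0,26],[0,0,0,0,0,0,26]]]' >/dev/null
python3 g.py 0.6394 0.0285 0.047
python3 -m pendant '[[[0,0,-0.04,0,0,0,26],[0,0,0,0,0,0,60],[0,0,0,0,0,0,60],[0,0,0,0,0,0,60],[0,0,0,0,0,0,60]]]' >/dev/null
python3 -m pendant '[[[0,0,-0.4,0,0,0,60],[0,0,-0.8,0,0,0,60],[0,0,-1,0,0,0,60],[0,0,-1,0,0,0,60],[0,0,-1,0,0,0,60]]]' >/dev/null
python3 -m pendant '[[[-1,0,-0.6,0,0,0,60],[-1,0,-0.6,0,0,0,60],[-1,0,-0.6,0,0,0,60],[-1,0,0,0,0,0,60],[-0.6,0,0,0,0,0,60]]]' >/dev/null
python3 -m pendant '[[[0,0,0,0,0,0,60],[0,0,0,0,0,0,60],[0,0,0,0,0,0,60],[0,0,0,0,0,0,60],[0,0,0,0,0,0,60]]]' >/dev/null
python3 g.py 0.6394 0.0285 0.047
python3 - <<'E'
from h import *
c=cam('wrist','w8.png'); X=cloud(c)
m=(abs(X[...,2]-.079)<.004)&(c['depth']>0)
nl,lab,st,_=cv2.connectedComponentsWithStats(m.astype('uint8'))
for i in range(1,nl):
    if st[i,4]>300:
        W=X[lab==i]; h=cv2.convexHull((W[:,:2]*1000).astype('f4')); print(np.percentile(W[:,2],[5,50,95]).round(4),cv2.minAreaRect(h))
E
```

```text
t 28.05 pos [0.6406 0.0283 0.0473] tool units [ 0.01 -0.05  0.01] yaw(y) -1.3 tilt [0.    0.001] gap 0.0316 F 46.8 ft [-5.2 -0.1  9.4] q7 0.11
t 30.05 pos [ 0.638  -0.0857  0.1971] tool units [ 4.57 -0.04  6.01] yaw(y) -1.2 tilt [-0.  0.] gap 0.0599 F 0.0 ft [-0.2  0.7 -0.2] q7 0.24
[0.0778 0.0792 0.0804] ((638.4761962890625, 26.01150131225586), (60.46205520629883, 32.055076599121094), 88.80197143554688)
[0.0777 0.0791 0.0802] ((636.4573364257812, -67.59136962890625), (33.06021499633789, 32.739166259765625), 88.7830581665039)
[0.0761 0.0777 0.079 ] ((839.7343139648438, -119.5197982788086), (17.80324363708496, 18.74301528930664), 62.28170394897461)
[0.0759 0.0777 0.0787] ((848.0460205078125, -198.90647888183594), (17.272716522216797, 19.0508975982666), 45.48212814331055)
```

View pics/w8.png

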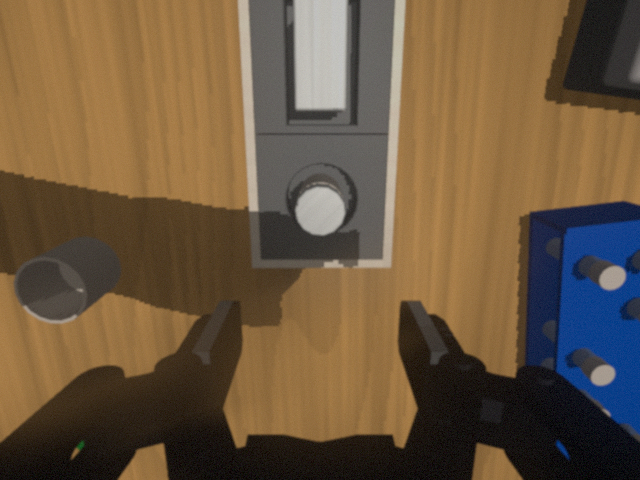

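Narrow jar (320,208) and box (320,55) both sit level in their pockets with tops at 0.079, on the floor as the wide jar is. I hand in.

```bash
python3 -c "
from rig import bot
print(bot.finish_job())"
```

```text
the job is handed in; nothing more can be done
None
```

The closed wide jar, narrow jar and specimen box are each standing upright on the floor of their own pockets, lowered in gently, the open ones and look-alikes were not touched, and the job was handed in at about 30 s of the 77 s limit.

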